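# Kit out the tray for the next small cask

### The job

Gather the parts for the next gift cask into the wooden tray, each in its own nest: the charred stave flat in the long red-lined recess, the wooden tap upright on its foot, key on top, lengthwise in the blue-lined recess, the pale wooden bung standing narrow end down inside the wooden ring, and the steel hoop lying flat over the brass post. Leave the pale uncharred stave and the black rubber bung where they are.

Things in the scene. Friction and masses are not known exactly. Their poses are not given: they have to be found in the camera images.
- charred_stave: Charred stave: a wooden slat with a black burnt top face and brown ends, 120 x 34 x 16 mm, about 60 g, lying flat on the table. Origin: centre of the underside; x along its length, z up.
- tap: Brown wooden cask tap standing on its flat middle block (44 long x 26 wide x 28 mm high; grip across the 26). A round stem reaches to x = +56 mm, a brass-ended spout to -38 mm, both under 22 mm wide and clear of the table. A brass T-key on the block, 34 mm along x, 10 mm wide, tops out at 51 mm. About 90 g. Origin: centre of the block's underside; x along the tap, z up.
- wood_bung: Pale wooden bung, a slightly tapered plug, 35 mm across the top, 31 mm across the foot, 40 mm tall, standing upright on its narrower end. Origin: centre of the underside; z up. About 40 g.
- hoop: Plain steel hoop: a bare metal ring lying flat, 64 mm outside, 54 mm inside diameter, 24 mm tall, about 110 g. Origin: centre of the underside, in the empty middle; z up.
- pale_stave: Look-alike, not to be moved: a stave of the same shape as the charred one (120 x 34 x 16 mm) but pale, unburnt wood all over. Origin: centre of the underside; x along its length.
- rubber_bung: Look-alike, not to be moved: a black rubber bung of the same shape as the wooden one, 35 mm across the top, 31 mm across the foot, 40 mm tall, standing upright on its narrower end. Origin: centre of the underside; z up. 
- stave_nest: Fixed nest, a plywood board 140 x 80 x 6 mm, one of four set 2 x 2 in a dark wooden tray (180 x 300 mm, floor 6, rim 16 mm above the table). Origin: centre of the underside, 6 mm above the table; x along the 140 mm. Parts rest on its top, 6 mm above the origin. It has a long red-lined recess, 136 x 56 mm, centred on the board, its border 4 mm high.
- tap_nest: Fixed nest, a plywood board 140 x 80 x 6 mm, one of four set 2 x 2 in a dark wooden tray (180 x 300 mm, floor 6, rim 16 mm above the table). Origin: centre of the underside, 6 mm above the table; x along the 140 mm. Parts rest on its top, 6 mm above the origin. It has a shorter blue-lined recess, 116 x 50 mm, centred on the board, its border 4 mm high. Block to the middle, stem either way.
- bung_nest: Fixed nest, a plywood board 140 x 80 x 6 mm, one of four set 2 x 2 in a dark wooden tray (180 x 300 mm, floor 6, rim 16 mm above the table). Origin: centre of the underside, 6 mm above the table; x along the 140 mm. Parts rest on its top, 6 mm above the origin. It carries, at its centre, a pale wooden ring, 54 mm inside, 64 mm outside, standing 10 mm above the board's top.
- hoop_nest: Fixed nest, a plywood board 140 x 80 x 6 mm, one of four set 2 x 2 in a dark wooden tray (180 x 300 mm, floor 6, rim 16 mm above the table). Origin: centre of the underside, 6 mm above the table; x along the 140 mm. Parts rest on its top, 6 mm above the origin. It carries, at its centre, a brass post 28 mm in diameter, standing 20 mm above the board's top.
Mind the look-alikes: they are no part of the job. Of the things shaped like the hoop, the steel one is meant.

How it is judged (in metres and radians):
At the end, for the whole second after the job is handed in: Stave and tap lie in their recesses (centres within 13 mm (tap 22 mm) along, 15 mm across, 0.3 rad), bung in its ring and hoop round its post (within 15 mm), each on its nest's floor (2.5 mm), tilt under 0.12 rad, at rest; pale stave and rubber bung within 25 mm of their starts (x of charred_stave in the frame of stave_nest between -0.013 and 0.013 m and y of charred_stave in the frame of stave_nest between -0.015 and 0.015 m and z of charred_stave in the frame of stave_nest between 0.003 and 0.0085 m and linear speed of each of charred_stave, tap, wood_bung, hoop below 0.02 m/s and angle between each of charred_stave, tap, wood_bung, hoop's own z axis and vertical below 0.12 rad and angle between the x axis of charred_stave and the x axis of stave_nest, either way round below 0.3 rad and x of tap in the frame of tap_nest between -0.022 and 0.022 m and y of tap in the frame of tap_nest between -0.015 and 0.015 m and z of tap in the frame of tap_nest between 0.003 and 0.0085 m and angle between the x axis of tap and the x axis of tap_nest, either way round below 0.3 rad and horizontal distance between wood_bung and bung_nest below 0.015 m and z of wood_bung in the frame of bung_nest between 0.003 and 0.0085 m and horizontal distance between hoop and hoop_nest below 0.015 m and z of hoop in the frame of hoop_nest between 0.003 and 0.0085 m and distance of each of pale_stave, rubber_bung from where it was at the start of the episode below 0.025 m); the robot touches nothing.
It fails at once if the pale stave is moved by more than 25 mm (distance of pale_stave from where it was at the start of the episode above 0.025 m).
It fails at once if the rubber bung is moved by more than 25 mm (distance of rubber_bung from where it was at the start of the episode above 0.025 m).
It also fails if it takes over 99 s, if anything falls off the work surface, if the arm or the gripper's body presses on something with over 40 N, if the wrist force passes 120 N, or if a joint passes its speed limit or range.

### The arm

A 6-joint arm with a two-finger parallel gripper is mounted at the origin on the work surface. World frame = base frame: x ahead of the robot, y to its left, z up, the work surface at z = 0. Lengths are in mm, angles in degrees, forces in N, time in s.
With the tool pointing down it reaches from about 300 to 850 mm from the base axis. Payload 4.2 kg.
Tool frame: the origin (TCP) lies at the very end of the fingers, on their centre line; the grasp point (between the pads) lies 19 mm behind it (env.grip_point_offset is the distance from the TCP to the grasp point, in mm); z points along the fingers, y is the line along which they close (so a half turn about z gives the same grasp; the last joint's range is limited). The gripper opens to 91 mm and grips with 3 to 60 N. Pads are 32 mm wide; open, the fingers measure 118 mm over their backs; the gripper's body (76 mm by 178 mm) begins 60 mm behind the grasp point.
Start: joints at [74.427, 18.312, 89.639, -0, 72.044, -1.146], TCP at [143.261, 556.884, 213.976] pointing down, gripper open.
Joint ranges: [-177.97, 177.97], [-48.28, 115.42], [12.27, 149.76], [-77.06, 257.06], [2.81, 150.46], [-146.56, 146.56]. Speed limits (degrees/s): [147.25, 147.25, 180, 180, 180, 180].

### API

Orientations are given as [roll, pitch, yaw] about the fixed x, y, z axes, in that order (R = Rz(yaw) Ry(pitch) Rx(roll)).
In Python, from workcell import env gives the robot as it stands. The module is installed in compiled form; this text tells all that it offers.
- The arm moves only by the tool arm_command, never from a script. Its argument "rows" is a list of rows, each an object with "delta_pos": the shift along the tool's x, y, z in mm, a list of three; "roll": the turn about the tool's z in units of 5 degrees (1.0 is 5 degrees); "jaw": the opening in per cent of the stroke, from 0 (shut) to 100 (fully open). A call has 1 to 20 rows; each row is the pose to reach, as a shift and turn from the pose commanded when the call began, along the tool's axes at that moment; what a row does not reach only later rows make up. A row lasts 1/12 s, in which the tool goes at most 41.7 mm and 7.16 degrees, less where a joint would pass 70% of its speed; a pose out of reach is approached as far as the arm can. A call with a gripper value outside its range is refused whole. The fingers move at their own pace and stop on an object; "squeeze" is the grip in N (left out, the last holds). Time passes only in rows, so rows that repeat a pose let the fingers close. It gives the time, the measured TCP pose, the force, the opening and the grip force at its end, in the units of the state.
- env.state(): the state, without advancing time (a new reading comes with each control period).
- env.grab_frame(name): name is "scene" or "top"; returns a dict with "img" (384x512x3 uint8, blue, green, red), "z_map" (384x512 float32, mm along the optical axis (not along the pixel's ray), 0 where there is no reading), "fov_y" (degrees; the focal length in pixels is half the picture's height over the tangent of half this angle, whatever the lens; pixels are square), "cx", "cy" (the principal point, pixels), "dist" ([k1, k2, p1, p2, k3] as OpenCV has them; the pictures are not rectified), "R" (3x3) and "t" (3): a world point X has camera coordinates R X + t. Camera axes: x right, y down, z forward; pixel columns grow to the right and rows downward; lengths in mm; the calibration is good to about 2 mm. A picture is of the moment at which its call begins.
- env.job_done(): hands the job in; it is judged then, once.
The state is a dict: "time_s": time; "qpos": joint angles; "qvel": joint speeds; "effort": joint torques, N m; "ee_pos": TCP position; "ee_rot": TCP orientation; "force": force on the tool from outside, world axes, zero at the start; "torque": the same for the moment, N m; "gripper_width": finger opening in mm; "gripper_force": force on a finger pad.
Only numpy, scipy, OpenCV 4.12 (cv2) and the standard library are available. Lean on these libraries where they do the work, as an engineer would, in place of code of your own. Each camera call takes 0.05 s, during which the arm holds its last target. There are 200 camera calls.

## Working session

There is one attempt and no reset: what is moved stays moved. The work goes in short steps, Python scripts to look and compute and a tool call to move; the robot and the scene stay as the last step left them, time stands still between calls to the robot, and variables do not carry over. Pictures are saved under pics/ and viewed, at most 14 in all, crops included, and the job is handed in when it is done.

Besides the shell and the picture viewer there is one more tool, called after ">>>" in YAML: its name, and indented under it one key for each argument. arm_command: Moves the arm, as the interface text tells. Its arguments: {"type":"object","properties":{"rows":{"type":"array"},"squeeze":{"type":"number"}},"required":["rows"]}

```bash
mkdir -p pics; python3 - <<'E'
from workcell import env
import cv2,numpy as np,pickle
s=env.state();print(s)
for n in("scene","top"):
    f=env.grab_frame(n);cv2.imwrite(f"pics/{n}0.png",f["img"]);pickle.dump(f,open(f"{n}0.pkl","wb"))
    print(n,f["fov_y"],f["cx"],f["cy"],f["dist"],np.round(f["R"],3).tolist(),f["t"])
E
```

```text
{'time_s': 0.0, 'qpos': array([ 7.44266146e+01,  1.83502241e+01,  8.97072990e+01, -2.54922861e-03,
        7.20444637e+01, -1.14693022e+00]), 'qvel': array([ 0.15030241,  0.03046807,  0.03084172, -0.05079037,  0.01799953,
        0.00831944]), 'effort': array([ 4.47019256e-04, -4.12472212e+01, -2.31968379e+01,  7.27907242e-02,
        4.57608956e-02, -1.33771709e-04]), 'ee_pos': array([143.13713655, 556.36257452, 213.12844852]), 'ee_rot': array([-1.79897985e+02,  3.81777797e-04,  1.65574333e+02]), 'force': array([0.10661298, 0.4164125 , 0.85562359]), 'torque': array([ 0.00242969, -0.02468675, -0.01865527]), 'gripper_force': 0.0, 'gripper_width': 91.2273147638012}
scene 45.45913008945691 256.90286367794954 200.81056036616897 [-0.01650156  0.          0.          0.          0.        ] [[-0.802, 0.596, 0.022], [0.298, 0.433, -0.851], [-0.517, -0.676, -0.525]] [ 383.08356468 -150.25560605 1542.1609399 ]
top 46.98660036918669 248.78819530874134 184.8149683171199 [0.01688976 0.         0.         0.         0.        ] [[-0.021, -0.999, -0.029], [-0.989, 0.025, -0.149], [0.15, 0.026, -0.988]] [ 117.13505663  570.139471   1295.52421414]
```

View pics/scene0.png

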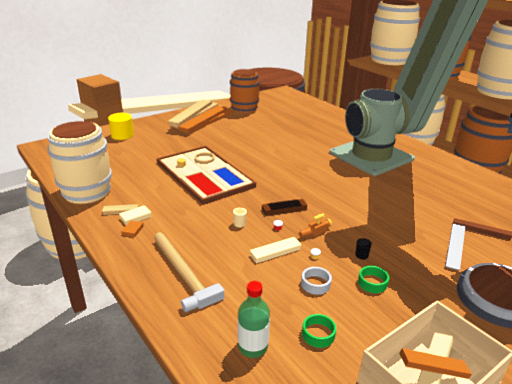

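View pics/top0.png

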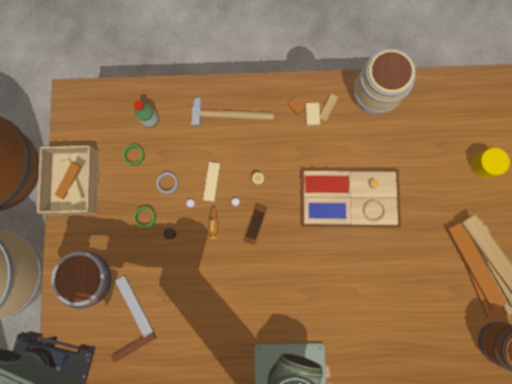

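The top view shows the charred stave at (256,223), tap at (213,222), wooden bung at (258,178), steel hoop at (167,182), pale stave at (211,181) and rubber bung at (169,233). The tray is at (350,197): red recess (327,184), blue recess (327,210), post (374,183), ring (374,210). There are also two green hoops at (134,155) and (145,215). I'll enlarge to confirm.

```bash
cat > h.py <<'E'
import cv2,numpy as np,pickle
def K(f):
    fl=192/np.tan(np.radians(f["fov_y"]/2)); return np.array([[fl,0,f["cx"]],[0,fl,f["cy"]],[0,0,1]])
def ray(f,p):
    u=cv2.undistortPoints(np.array(p,float).reshape(-1,1,2),K(f),np.array(f["dist"],float)).reshape(-1,2)
    d=np.c_[u,np.ones(len(u))]@f["R"]; c=-f["R"].T@f["t"]; return c,d
def onz(f,p,z):
    c,d=ray(f,p); return c+d*((z-c[2])/d[:,2])[:,None]
def proj(f,X):
    return cv2.projectPoints(np.array(X,float).reshape(-1,3),cv2.Rodrigues(f["R"])[0],np.array(f["t"],float),K(f),np.array(f["dist"],float))[0].reshape(-1,2)
def tri(f,p,g,q):
    c,d=ray(f,p);e,h=ray(g,q);d=d[0];h=h[0]
    s=np.linalg.lstsq(np.c_[d,-h],e-c,rcond=None)[0];a=c+s[0]*d;b=e+s[1]*h
    return (a+b)/2,np.linalg.norm(a-b)
E
python3 - <<'E'
from h import *
T=pickle.load(open("top0.pkl","rb"));S=pickle.load(open("scene0.pkl","rb"))
print(proj(T,[143,557,214]),proj(S,[143,557,214]))
a=cv2.resize(T["img"][140:245,120:300],None,fx=4.4,fy=4.4,interpolation=cv2.INTER_CUBIC);cv2.imwrite("pics/topc.png",a)
a=cv2.resize(S["img"][140:350,150:400],None,fx=2.85,fy=2.85,interpolation=cv2.INTER_CUBIC);cv2.imwrite("pics/scenec.png",a)
E
```

```text
[[ 70.91105916 347.60476522]] [[538.40547703 178.14014227]]
```

View pics/topc.png

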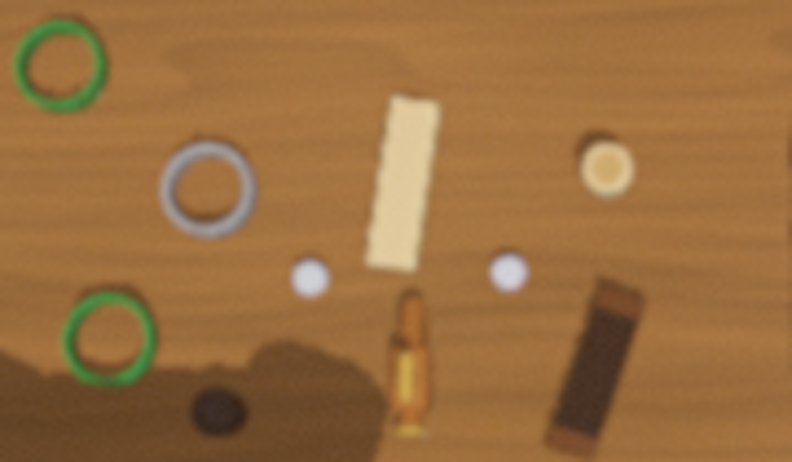

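View pics/scenec.png

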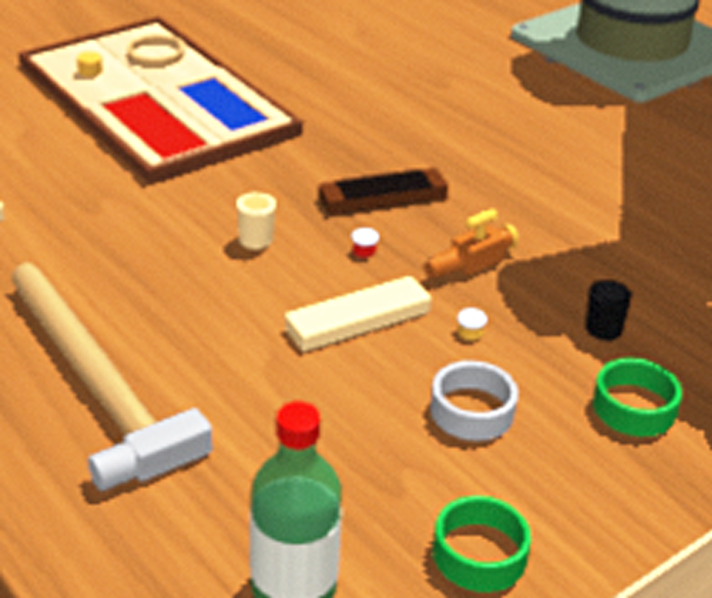

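The crops confirm the identities. Three hoops: (167,182) is bare grey steel and is the one meant; (134,155) and (145,215) are green. Two staves: (256,223) has the black top with brown ends, (211,181) is pale all over. Two bungs: (258,178) is pale wood, (169,233) is black. There are also small caps at (190,203) and (235,201) to avoid. Next I'll measure positions.

```bash
cat > m.py <<'E'
from h import *
def mask(f,name):
    h=cv2.cvtColor(f["img"],cv2.COLOR_BGR2HSV);H,S,V=[h[...,i].astype(int) for i in range(3)]
    return {"red":((H<6)|(H>174))&(S>170)&(V>120),"blue":(H>100)&(H<130)&(S>130)&(V>90),
     "steel":(S<70)&(V>80),"pale":(S<125)&(V>140)&(H>12),"dark":(V<85),"yel":(H>=19)&(H<32)&(S>125)&(V>120),"tap":(H<13)&(S>150)&(V>90)}[name]
def comp(f,name,seed,r=12):
    m=mask(f,name).astype(np.uint8);w=np.zeros_like(m);x,y=seed;w[y-r:y+r+1,x-r:x+r+1]=1;m=m*w
    n,l,st,c=cv2.connectedComponentsWithStats(m,connectivity=8)
    if n<2:return None
    k=1+np.argmax(st[1:,4]); ct=max(cv2.findContours((l==k).astype(np.uint8),0,1)[0],key=cv2.contourArea)
    ys,xs=np.where(l==k)
    return dict(area=st[k,4],c=c[k],ct=ct.reshape(-1,2),rect=cv2.minAreaRect(np.c_[xs,ys].astype(np.float32)),m=l==k)
def zpts(f,m):
    ys,xs=np.where(m&(f["z_map"]>0)); c,d=ray(f,np.c_[xs,ys]); return c+d*f["z_map"][ys,xs][:,None]
E
python3 - <<'E'
from m import *
T=pickle.load(open("top0.pkl","rb"));S=pickle.load(open("scene0.pkl","rb"))
for nm,k,st,rt,ss,rs in [("red","red",(327,184),26,(204,184),24),("blue","blue",(327,210),22,(229,177),22),("post","yel",(374,183),7,(181,163),7),
  ("bung","pale",(258,178),11,(240,218),13),("hoop","steel",(167,182),13,(316,281),18),("cstave","dark",(256,223),19,(284,206),17),
  ("pale","pale",(211,181),24,(275,249),30),("key","yel",(212,226),9,(319,218),10),("tap","tap",(213,223),17,(315,228),20)]:
    a=comp(T,k,st,rt);b=comp(S,k,ss,rs)
    print(nm);
    for f,q in((T,a),(S,b)):
        if q is None: print("none");continue
        P=zpts(f,q["m"]);print("  ",q["area"],q["c"].round(1),np.round(q["rect"][0],1),np.round(q["rect"][1],1),round(q["rect"][2]),"z pct",np.percentile(P[:,2],[5,50,95]).round(1),"xy",P[:,:2].mean(0).round(1))
    if a is not None and b is not None: X,e=tri(T,a["c"],S,b["c"]);print("   tri",X.round(1),e.round(1))
E
```

```text
red
   629 [326.5 184. ] [326.5 184. ] [41. 14.] 0 z pct [ 7.1 11.7 16.2] xy [ 574.2 -135.4]
   362 [203.8 183.5] [204.  183.5] [34.1 13.3] 41 z pct [12.1 14.3 16.5] xy [ 570.3 -134.6]
   tri [ 572.3 -133.9   15.2] 3.4
blue
   181 [319.  210.9] [323. 210.] [26. 12.] 0 z pct [ 7.5 12.1 16. ] xy [ 491.5 -108.7]
   233 [227.9 176.1] [227.9 176.2] [28.4 10. ] 37 z pct [11.9 14.4 16.3] xy [ 488.1 -132.1]
   tri [ 495.  -110.7   24.8] 11.7
post
   57 [373.7 183.3] [374.  183.5] [7. 8.] 90 z pct [24.5 30.8 34.4] xy [ 569.9 -275.2]
   49 [181.1 161.8] [181. 162.] [6. 8.] 90 z pct [19.4 30.7 35.5] xy [ 570.5 -268.1]
   tri [ 569.  -275.2   25.5] 3.8
bung
   131 [257.5 178. ] [257.5 178. ] [12. 11.] 90 z pct [-2.8 38.2 44. ] xy [595.3  77.2]
   221 [239.4 216.5] [239.5 216.5] [19. 13.] 90 z pct [ 3.8 31.7 42.7] xy [596.   83.9]
   tri [594.7  78.5  25. ] 4.0
hoop
   188 [166.9 182.5] [167.  182.5] [21. 20.] 90 z pct [-1.8 18.7 27.1] xy [590.7 360.1]
   567 [315.8 280.1] [316.  280.3] [29.6 27.3] 7 z pct [ 2.3 15.8 25.9] xy [590.5 363.4]
   tri [590.1 361.4  13.5] 2.5
cstave
   254 [254.8 224.3] [254.6 224.2] [ 9.5 27.2] 18 z pct [11.5 15.5 20.2] xy [454.5  89.1]
   367 [284.3 206.9] [283.6 206.8] [11.3 34.9] 82 z pct [ 2.7 16.5 19.5] xy [457.9  96.9]
   tri [453.9  90.1   8.9] 2.7
pale
   512 [211.1 181.3] [211.1 181.4] [12.9 40.4] 9 z pct [-1.1 14.4 19.6] xy [591.6 222.2]
   701 [275.  249.3] [275.4 249.3] [14.7 50.7] 73 z pct [ 3.3 16.4 19.2] xy [594. 228.]
   tri [591.3 223.    9.8] 1.5
key
   31 [211.9 225. ] [212. 225.] [10.  2.] 90 z pct [43.3 49.4 53.7] xy [453.3 216.7]
   53 [318.7 216.9] [319.  216.5] [ 7.8 10.6] 45 z pct [19.5 49.6 52.8] xy [449.3 218. ]
   tri [452.2 218.3  46.1] 3.5
tap
none
   191 [314.9 230.3] [313.7 229.5] [12.4 30.5] 80 z pct [ 1.7 16.4 28.6] xy [466.4 226.4]
```

```bash
cat >> h.py <<'E'
def go(pos,yaw):
    from workcell import env
    s=env.state();p=s["ee_pos"];y=s["ee_rot"][2];a=np.radians(y)
    d=np.array(pos)-p;dy=(yaw-y+180)%360-180
    print("t",round(s["time_s"],1),"at",p.round(1),"rot",s["ee_rot"].round(1),"-> delta",np.round([d[0]*np.cos(a)+d[1]*np.sin(a),d[0]*np.sin(a)-d[1]*np.cos(a),-d[2]],1),"roll",round(-dy/5,2),"q6",s["qpos"][5].round(),"w",round(s["gripper_width"],1))
E
python3 - <<'E'
from m import *
T=pickle.load(open("top0.pkl","rb"));S=pickle.load(open("scene0.pkl","rb"))
cr=lambda p:[(p[0]+.5)/4.4-.5+120,(p[1]+.5)/4.4-.5+140]
c=[cr(p) for p in [(600,278),(645,299),(597,461),(545,441)]]
X=onz(T,c,16);print("cstave",X.mean(0).round(1),np.degrees(np.arctan2(*((X[0]+X[1]-X[2]-X[3])[[1,0]]))),np.linalg.norm(X[0]-X[3]),np.linalg.norm(X[0]-X[1]))
X=onz(T,[cr((411,290)),cr((410,436))],17);print("tap ends",X.round(1))
X=onz(T,[cr((405,352)),cr((405,404))],51);print("key",X.round(1))
print("bung",onz(T,[cr((608,168))],40),"hoop",onz(T,[cr((208,189))],14))
m=comp(T,"blue",(327,210),26);h=cv2.cvtColor(T["img"],cv2.COLOR_BGR2HSV)
mm=((T["img"][...,0].astype(int)-T["img"][...,2])>40).astype(np.uint8);mm[:, :300]=0;mm[:,360:]=0;mm[:195]=0;mm[230:]=0
ys,xs=np.where(mm>0);r=cv2.minAreaRect(np.c_[xs,ys].astype(np.float32));print(r,"blue",onz(T,[r[0]],12))
r=comp(T,"red",(327,184),26)["rect"];print("red",r,onz(T,[r[0]],12)," box",onz(T,cv2.boxPoints(r),12).round(1)[:,:2].tolist())
r=comp(T,"yel",(374,183),7);print("post",onz(T,[r["c"]],30))
# tray outline: dark brown rim
a=cv2.resize(T["img"][160:235,292:408],None,fx=6.5,fy=6.5,interpolation=cv2.INTER_CUBIC);cv2.imwrite("pics/tray.png",a)
go([594,77,60],180)
E
```

```text
cstave [456.8  87.5  16. ] -18.925061889566837 119.43822223156289 34.69961613403452
tap ends [[515.  216.4  17. ]
 [413.5 217.9  17. ]]
key [[469.2 217.1  51. ]
 [434.1 217.4  51. ]]
bung [[594.28423579  76.3321792   40.        ]] hoop [[590.74231971 360.43152071  14.        ]]
((327.0, 210.0), (36.0, 14.0), 0.0) blue [[ 493.56592058 -133.06325963   12.        ]]
red ((326.4999694824219, 183.99998474121094), (40.99999237060547, 13.999998092651367), 0.0) [[ 574.11217011 -135.31157209   12.        ]]  box [[553.8, -71.4], [597.7, -73.1], [594.4, -199.3], [550.8, -197.0]]
post [[ 569.90914872 -275.25273221   30.        ]]
t 0.1 at [143.1 556.4 213.2] rot [-179.9   -0.   165.6] -> delta [-556.1 -352.   153.2] roll -2.89 q6 -1.0 w 91.3
```

View pics/tray.png

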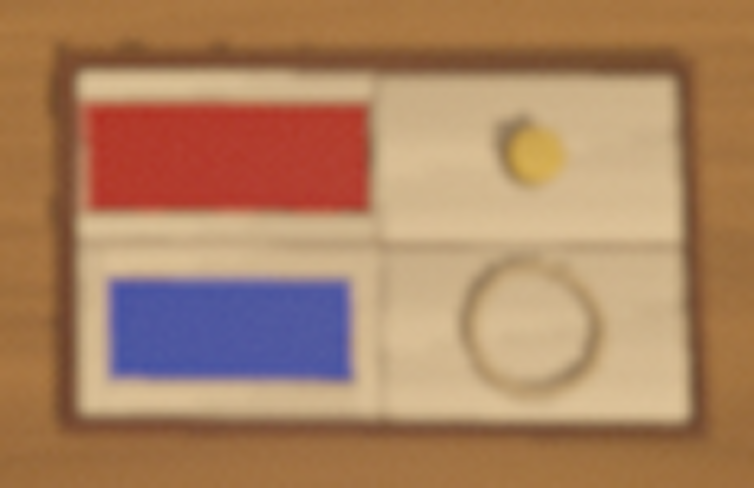

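The tray crop shows the red recess centred at crop (229,158), blue at (231,330), post at (536,155) and ring at (531,327). The tray is turned about -1.6°. Now the bung.

>>> arm_command:
  rows:
    - {"delta_pos":[-556,-351.5,113],"roll":-2.9,"jaw":75}
    - {"delta_pos":[-556,-351.5,113],"roll":-2.9,"jaw":75}
    - {"delta_pos":[-556,-351.5,113],"roll":-2.9,"jaw":75}
    - {"delta_pos":[-556,-351.5,113],"roll":-2.9,"jaw":75}
    - {"delta_pos":[-556,-351.5,113],"roll":-2.9,"jaw":75}
    - {"delta_pos":[-556,-351.5,113],"roll":-2.9,"jaw":75}
    - {"delta_pos":[-556,-351.5,113],"roll":-2.9,"jaw":75}
    - {"delta_pos":[-556,-351.5,113],"roll":-2.9,"jaw":75}
    - {"delta_pos":[-556,-351.5,113],"roll":-2.9,"jaw":75}
    - {"delta_pos":[-556,-351.5,113],"roll":-2.9,"jaw":75}
    - {"delta_pos":[-556,-351.5,113],"roll":-2.9,"jaw":75}
    - {"delta_pos":[-556,-351.5,113],"roll":-2.9,"jaw":75}
    - {"delta_pos":[-556,-351.5,113],"roll":-2.9,"jaw":75}
    - {"delta_pos":[-556,-351.5,113],"roll":-2.9,"jaw":75}
    - {"delta_pos":[-556,-351.5,113],"roll":-2.9,"jaw":75}
    - {"delta_pos":[-556,-351.5,113],"roll":-2.9,"jaw":75}
    - {"delta_pos":[-556,-351.5,113],"roll":-2.9,"jaw":75}
    - {"delta_pos":[-556,-351.5,113],"roll":-2.9,"jaw":75}
    - {"delta_pos":[-556,-351.5,113],"roll":-2.9,"jaw":75}
    - {"delta_pos":[-556,-351.5,113],"roll":-2.9,"jaw":75}

```text
time_s: 1.77
ee_pos: [593.1, 78.9, 100.9]
ee_rot: [180.0, -0.1, -179.9]
force: [0.2, 0.6, 0.4]
gripper_width: 68.4
gripper_force: 0.0
```

```bash
python3 - <<'E'
from h import *
from workcell import env
go([594,77,15],180)
T=pickle.load(open("top0.pkl","rb"))
cr=lambda p:[(p[0]+.5)/6.5-.5+292,(p[1]+.5)/6.5-.5+160]
print("ring",onz(T,[cr((531,327))],20),"post",onz(T,[cr((536,155))],32),"red",onz(T,[cr((229,158))],14),"blue",onz(T,[cr((231,330))],14))
f=env.grab_frame("top");cv2.imwrite("pics/b1.png",cv2.resize(f["img"][120:260,180:340],None,fx=4,fy=4))
E
```

```text
t 1.8 at [593.1  78.9 100.9] rot [ 1.800e+02 -1.000e-01 -1.799e+02] -> delta [-0.9 -1.9 85.9] roll 0.03 q6 -84.0 w 68.4
ring [[ 490.0140211 -271.377022    20.       ]] post [[ 569.31461384 -275.67849473   32.        ]] red [[ 574.15080658 -135.9705743    14.        ]] blue [[ 492.31833025 -133.06554625   14.        ]]
```

View pics/b1.png

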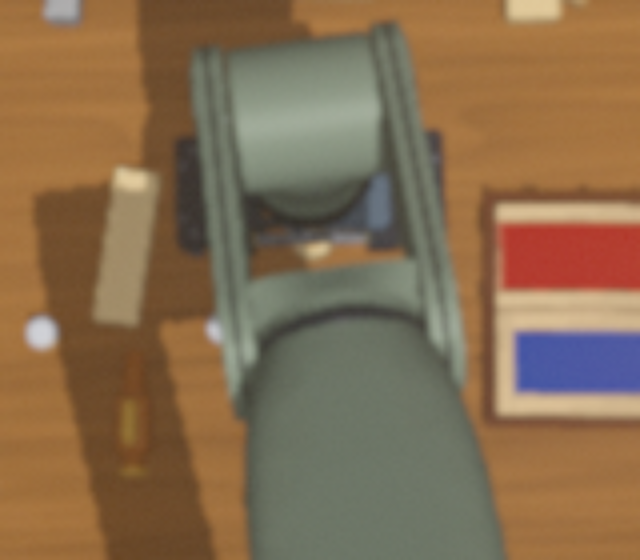

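The picture shows the gripper hovering over the bung, its pale edge visible between the fingers at about (314,248) in the crop. Grasp and lift.

>>> arm_command:
  rows:
    - {"delta_pos":[-1,-2,30],"roll":0,"jaw":75}
    - {"delta_pos":[-1,-2,60],"roll":0,"jaw":75}
    - {"delta_pos":[-1,-2,86],"roll":0,"jaw":75}
    - {"delta_pos":[-1,-2,86],"roll":0,"jaw":75}
    - {"delta_pos":[-1,-2,86],"roll":0,"jaw":75}
    - {"delta_pos":[-1,-2,86],"roll":0,"jaw":0}
    - {"delta_pos":[-1,-2,86],"roll":0,"jaw":0}
    - {"delta_pos":[-1,-2,86],"roll":0,"jaw":0}
    - {"delta_pos":[-1,-2,86],"roll":0,"jaw":0}
    - {"delta_pos":[-1,-2,86],"roll":0,"jaw":0}
    - {"delta_pos":[-1,-2,86],"roll":0,"jaw":0}
    - {"delta_pos":[-1,-2,86],"roll":0,"jaw":0}
    - {"delta_pos":[-1,-2,86],"roll":0,"jaw":0}
  squeeze: 20

```text
time_s: 2.9
ee_pos: [595.6, 76.1, 15.5]
ee_rot: [180.0, 0.1, -179.9]
force: [-0.7, 0.5, 4.4]
gripper_width: 33.6
gripper_force: 20.0
```

>>> arm_command:
  rows:
    - {"delta_pos":[0,0,-40],"roll":0,"jaw":0}
    - {"delta_pos":[0,0,-80],"roll":0,"jaw":0}
    - {"delta_pos":[20,-40,-90],"roll":0,"jaw":0}
    - {"delta_pos":[105.5,-348.5,-90],"roll":0,"jaw":0}
    - {"delta_pos":[105.5,-348.5,-90],"roll":0,"jaw":0}
    - {"delta_pos":[105.5,-348.5,-90],"roll":0,"jaw":0}
    - {"delta_pos":[105.5,-348.5,-90],"roll":0,"jaw":0}
    - {"delta_pos":[105.5,-348.5,-90],"roll":0,"jaw":0}
    - {"delta_pos":[105.5,-348.5,-90],"roll":0,"jaw":0}
    - {"delta_pos":[105.5,-348.5,-90],"roll":0,"jaw":0}
    - {"delta_pos":[105.5,-348.5,-90],"roll":0,"jaw":0}
    - {"delta_pos":[105.5,-348.5,-90],"roll":0,"jaw":0}
    - {"delta_pos":[105.5,-348.5,-90],"roll":0,"jaw":0}
    - {"delta_pos":[105.5,-348.5,-90],"roll":0,"jaw":0}
    - {"delta_pos":[105.5,-348.5,-90],"roll":0,"jaw":0}
    - {"delta_pos":[105.5,-348.5,-90],"roll":0,"jaw":0}
    - {"delta_pos":[105.5,-348.5,-90],"roll":0,"jaw":0}
    - {"delta_pos":[105.5,-348.5,-90],"roll":0,"jaw":0}

```text
time_s: 4.4
ee_pos: [490.5, -271.8, 105.0]
ee_rot: [180.0, 0.0, -179.8]
force: [-0.2, 0.1, 0.3]
gripper_width: 33.4
gripper_force: 20.0
```

```bash
python3 - <<'E'
from h import *
from workcell import env
go([490,-272.5,28],180)
f=env.grab_frame("scene");cv2.imwrite("pics/b2.png",cv2.resize(f["img"][100:220,130:290],None,fx=4,fy=4))
E
```

```text
t 4.4 at [ 490.5 -271.8  105. ] rot [ 180.     0.  -179.8] -> delta [ 0.5 -0.7 77. ] roll 0.03 q6 -120.0 w 33.4
```

View pics/b2.png

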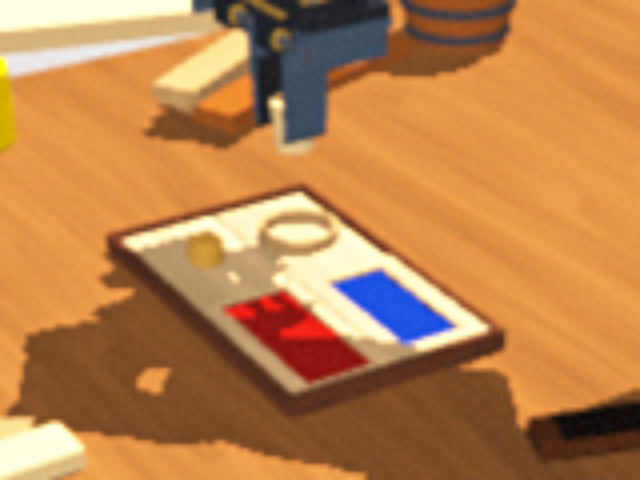

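The bung is held upright at about (290,125) in the crop, above the ring at (300,232). Lower, release, rise.

>>> arm_command:
  rows:
    - {"delta_pos":[0.5,-0.7,30],"roll":0,"jaw":0}
    - {"delta_pos":[0.5,-0.7,55],"roll":0,"jaw":0}
    - {"delta_pos":[0.5,-0.7,70],"roll":0,"jaw":0}
    - {"delta_pos":[0.5,-0.7,77],"roll":0,"jaw":0}
    - {"delta_pos":[0.5,-0.7,77],"roll":0,"jaw":0}
    - {"delta_pos":[0.5,-0.7,77],"roll":0,"jaw":0}
    - {"delta_pos":[0.5,-0.7,77],"roll":0,"jaw":60}
    - {"delta_pos":[0.5,-0.7,77],"roll":0,"jaw":60}
    - {"delta_pos":[0.5,-0.7,77],"roll":0,"jaw":60}
    - {"delta_pos":[0.5,-0.7,77],"roll":0,"jaw":60}
    - {"delta_pos":[0.5,-0.7,50],"roll":0,"jaw":60}
    - {"delta_pos":[0.5,-0.7,10],"roll":0,"jaw":60}
    - {"delta_pos":[0.5,-0.7,0],"roll":0,"jaw":65}
    - {"delta_pos":[0.5,-0.7,0],"roll":0,"jaw":65}

```text
time_s: 5.62
ee_pos: [491.9, -274.8, 108.6]
ee_rot: [-179.8, 0.4, -179.9]
force: [0.2, 0.6, 0.4]
gripper_width: 59.1
gripper_force: 0.0
```

```bash
python3 -c "
from h import *
go([456.8,87.5,100],161.1)"
```

```text
t 5.6 at [ 491.9 -274.8  108.6] rot [-179.8    0.4 -179.9] -> delta [ 34.6 362.3   8.6] roll 3.79 q6 -120.0 w 59.1
```

>>> arm_command:
  rows:
    - {"delta_pos":[33,360,0],"roll":3.8,"jaw":62}
    - {"delta_pos":[33,360,0],"roll":3.8,"jaw":62}
    - {"delta_pos":[33,360,0],"roll":3.8,"jaw":62}
    - {"delta_pos":[33,360,0],"roll":3.8,"jaw":62}
    - {"delta_pos":[33,360,0],"roll":3.8,"jaw":62}
    - {"delta_pos":[33,360,0],"roll":3.8,"jaw":62}
    - {"delta_pos":[33,360,0],"roll":3.8,"jaw":62}
    - {"delta_pos":[33,360,0],"roll":3.8,"jaw":62}
    - {"delta_pos":[33,360,0],"roll":3.8,"jaw":62}
    - {"delta_pos":[33,360,0],"roll":3.8,"jaw":62}
    - {"delta_pos":[33,360,0],"roll":3.8,"jaw":62}
    - {"delta_pos":[33,360,0],"roll":3.8,"jaw":62}
    - {"delta_pos":[33,360,0],"roll":3.8,"jaw":62}
    - {"delta_pos":[33,360,0],"roll":3.8,"jaw":62}
    - {"delta_pos":[33,360,0],"roll":3.8,"jaw":62}
    - {"delta_pos":[33,360,0],"roll":3.8,"jaw":62}

```text
time_s: 6.95
ee_pos: [456.2, 85.7, 104.9]
ee_rot: [180.0, -0.0, 161.0]
force: [0.1, -0.1, 0.2]
gripper_width: 56.9
gripper_force: 0.0
```

```bash
python3 - <<'E'
from m import *
from workcell import env
go([456.8,87.5,6.5],161.1)
f=env.grab_frame("scene");cv2.imwrite("pics/b3.png",cv2.resize(f["img"][110:260,150:350],None,fx=4,fy=4))
b=comp(f,"pale",(206+0,158),9)
g=env.grab_frame("top");cv2.imwrite("tray_t.png",g["img"][160:235,292:408])
b=comp(g,"pale",(374,210),5)
E
```

```text
t 7.0 at [456.2  85.7 104.9] rot [180.  -0. 161.] -> delta [ 0.1  1.8 98.4] roll -0.02 q6 -62.0 w 56.9
```

View pics/b3.png

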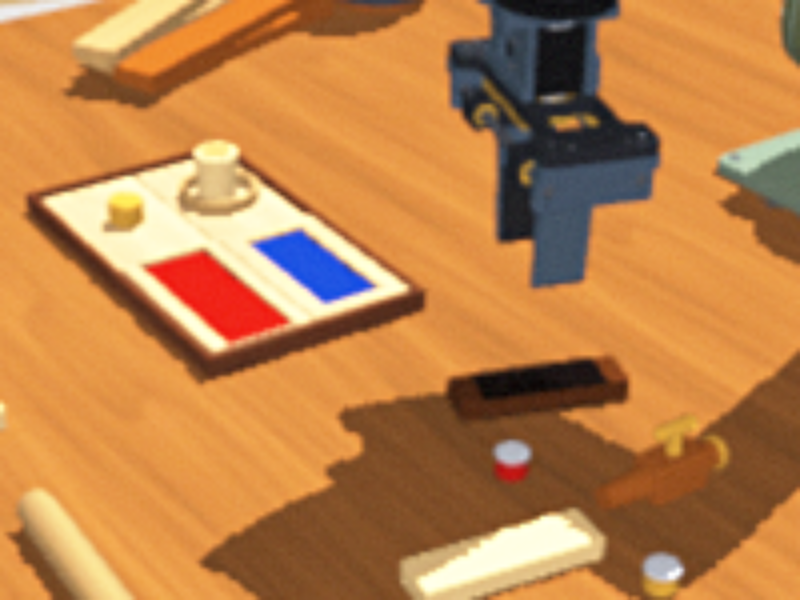

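The bung stands upright inside the ring (crop (217,175)), and the gripper hovers over the charred stave (crop (540,385)). Grasp the stave.

>>> arm_command:
  rows:
    - {"delta_pos":[0,1.8,40],"roll":0,"jaw":62}
    - {"delta_pos":[0,1.8,75],"roll":0,"jaw":62}
    - {"delta_pos":[0,1.8,92],"roll":0,"jaw":62}
    - {"delta_pos":[0,1.8,98.5],"roll":0,"jaw":62}
    - {"delta_pos":[0,1.8,98.5],"roll":0,"jaw":62}
    - {"delta_pos":[0,1.8,98.5],"roll":0,"jaw":0}
    - {"delta_pos":[0,1.8,98.5],"roll":0,"jaw":0}
    - {"delta_pos":[0,1.8,98.5],"roll":0,"jaw":0}
    - {"delta_pos":[0,1.8,98.5],"roll":0,"jaw":0}
    - {"delta_pos":[0,1.8,98.5],"roll":0,"jaw":0}
    - {"delta_pos":[0,1.8,98.5],"roll":0,"jaw":0}
    - {"delta_pos":[0,1.8,98.5],"roll":0,"jaw":0}
  squeeze: 25

```text
time_s: 8.05
ee_pos: [457.7, 88.5, 7.6]
ee_rot: [179.9, 0.1, 161.1]
force: [-1.2, 0.2, 7.0]
gripper_width: 33.9
gripper_force: 24.8
```

```bash
python3 -c "
from h import *
go([574,-135.5,100],88.5)"
```

```text
t 8.1 at [457.7  88.5   7.6] rot [1.799e+02 1.000e-01 1.611e+02] -> delta [-182.6 -174.2  -92.4] roll 14.52 q6 -62.0 w 33.9
```

>>> arm_command:
  rows:
    - {"delta_pos":[0,0,-40],"roll":0,"jaw":0}
    - {"delta_pos":[0,0,-80],"roll":0,"jaw":0}
    - {"delta_pos":[-182.5,-174,-93],"roll":14.5,"jaw":0}
    - {"delta_pos":[-182.5,-174,-93],"roll":14.5,"jaw":0}
    - {"delta_pos":[-182.5,-174,-93],"roll":14.5,"jaw":0}
    - {"delta_pos":[-182.5,-174,-93],"roll":14.5,"jaw":0}
    - {"delta_pos":[-182.5,-174,-93],"roll":14.5,"jaw":0}
    - {"delta_pos":[-182.5,-174,-93],"roll":14.5,"jaw":0}
    - {"delta_pos":[-182.5,-174,-93],"roll":14.5,"jaw":0}
    - {"delta_pos":[-182.5,-174,-93],"roll":14.5,"jaw":0}
    - {"delta_pos":[-182.5,-174,-93],"roll":14.5,"jaw":0}
    - {"delta_pos":[-182.5,-174,-93],"roll":14.5,"jaw":0}
    - {"delta_pos":[-182.5,-174,-93],"roll":14.5,"jaw":0}
    - {"delta_pos":[-182.5,-174,-93],"roll":14.5,"jaw":0}
    - {"delta_pos":[-182.5,-174,-93],"roll":14.5,"jaw":0}
    - {"delta_pos":[-182.5,-174,-93],"roll":14.5,"jaw":0}
    - {"delta_pos":[-182.5,-174,-93],"roll":14.5,"jaw":0}
    - {"delta_pos":[-182.5,-174,-93],"roll":14.5,"jaw":0}

```text
time_s: 9.55
ee_pos: [572.9, -135.4, 99.5]
ee_rot: [180.0, -0.0, 88.6]
force: [-0.1, 0.4, -1.4]
gripper_width: 33.4
gripper_force: 24.8
```

```bash
python3 - <<'E'
from h import *
from workcell import env
go([574,-135.5,20],88.5)
f=env.grab_frame("scene");cv2.imwrite("pics/b4.png",cv2.resize(f["img"][100:250,130:330],None,fx=3,fy=3))
E
```

```text
t 9.6 at [ 572.9 -135.4   99.5] rot [180.   -0.   88.6] -> delta [-0.1  1.1 79.5] roll 0.03 q6 -13.0 w 33.4
```

View pics/b4.png

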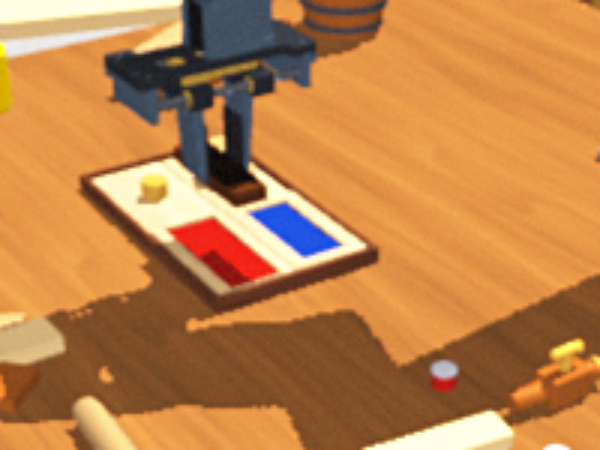

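The stave hangs level in the gripper at crop (230,175), over the red recess. Lower and release.

>>> arm_command:
  rows:
    - {"delta_pos":[0,1,35],"roll":0,"jaw":0}
    - {"delta_pos":[0,1,60],"roll":0,"jaw":0}
    - {"delta_pos":[0,1,74],"roll":0,"jaw":0}
    - {"delta_pos":[0,1,79],"roll":0,"jaw":0}
    - {"delta_pos":[0,1,79.5],"roll":0,"jaw":0}
    - {"delta_pos":[0,1,79.5],"roll":0,"jaw":0}
    - {"delta_pos":[0,1,79.5],"roll":0,"jaw":55}
    - {"delta_pos":[0,1,79.5],"roll":0,"jaw":55}
    - {"delta_pos":[0,1,79.5],"roll":0,"jaw":55}
    - {"delta_pos":[0,1,79.5],"roll":0,"jaw":55}
    - {"delta_pos":[0,1,50],"roll":0,"jaw":55}
    - {"delta_pos":[0,1,10],"roll":0,"jaw":55}
    - {"delta_pos":[0,1,0],"roll":0,"jaw":55}
    - {"delta_pos":[0,1,0],"roll":0,"jaw":55}
    - {"delta_pos":[0,1,0],"roll":0,"jaw":55}

```text
time_s: 10.85
ee_pos: [574.0, -135.5, 99.7]
ee_rot: [179.9, 0.0, 88.6]
force: [-0.7, 0.6, 0.4]
gripper_width: 50.3
gripper_force: 0.0
```

```bash
python3 -c "
from h import *
go([453,217.3,105],179.5)"
```

```text
t 10.8 at [ 574.  -135.5   99.7] rot [179.9   0.   88.6] -> delta [ 349.7 -129.7   -5.3] roll -18.19 q6 -13.0 w 50.3
```

>>> arm_command:
  rows:
    - {"delta_pos":[350,-129.5,-5],"roll":-18.2,"jaw":55}
    - {"delta_pos":[350,-129.5,-5],"roll":-18.2,"jaw":55}
    - {"delta_pos":[350,-129.5,-5],"roll":-18.2,"jaw":55}
    - {"delta_pos":[350,-129.5,-5],"roll":-18.2,"jaw":55}
    - {"delta_pos":[350,-129.5,-5],"roll":-18.2,"jaw":55}
    - {"delta_pos":[350,-129.5,-5],"roll":-18.2,"jaw":55}
    - {"delta_pos":[350,-129.5,-5],"roll":-18.2,"jaw":55}
    - {"delta_pos":[350,-129.5,-5],"roll":-18.2,"jaw":55}
    - {"delta_pos":[350,-129.5,-5],"roll":-18.2,"jaw":55}
    - {"delta_pos":[350,-129.5,-5],"roll":-18.2,"jaw":55}
    - {"delta_pos":[350,-129.5,-5],"roll":-18.2,"jaw":55}
    - {"delta_pos":[350,-129.5,-5],"roll":-18.2,"jaw":55}
    - {"delta_pos":[350,-129.5,-5],"roll":-18.2,"jaw":55}
    - {"delta_pos":[350,-129.5,-5],"roll":-18.2,"jaw":55}
    - {"delta_pos":[350,-129.5,-5],"roll":-18.2,"jaw":55}
    - {"delta_pos":[350,-129.5,-5],"roll":-18.2,"jaw":55}
    - {"delta_pos":[350,-129.5,-5],"roll":-18.2,"jaw":55}
    - {"delta_pos":[350,-129.5,-5],"roll":-18.2,"jaw":55}

```text
time_s: 12.35
ee_pos: [453.0, 217.4, 104.1]
ee_rot: [-180.0, -0.0, 179.5]
force: [0.7, 0.2, 0.6]
gripper_width: 50.4
gripper_force: 0.0
```

```bash
python3 - <<'E'
from h import *
from workcell import env
go([453,217.3,8],179.5)
f=env.grab_frame("scene");cv2.imwrite("pics/b5.png",cv2.resize(f["img"][110:260,150:350],None,fx=4,fy=4))
E
```

```text
t 12.3 at [453.  217.4 104.1] rot [-180.    -0.   179.5] -> delta [ 0.  -0.1 96.1] roll 0.0 q6 -65.0 w 50.4
```

View pics/b5.png

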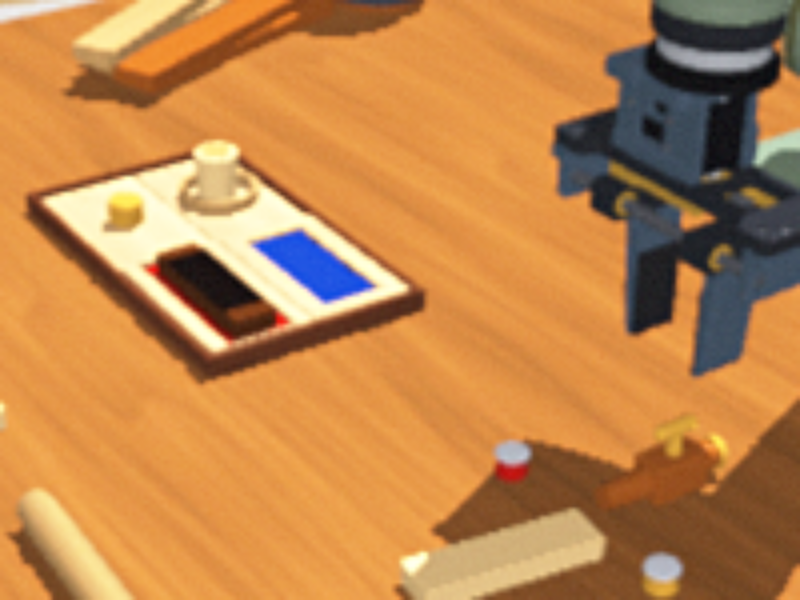

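The stave lies flat in the red recess (crop (215,288)), and the gripper is over the tap (crop (675,455)). Grasp the tap.

>>> arm_command:
  rows:
    - {"delta_pos":[0,0,40],"roll":0,"jaw":55}
    - {"delta_pos":[0,0,75],"roll":0,"jaw":55}
    - {"delta_pos":[0,0,91],"roll":0,"jaw":55}
    - {"delta_pos":[0,0,96],"roll":0,"jaw":55}
    - {"delta_pos":[0,0,96],"roll":0,"jaw":55}
    - {"delta_pos":[0,0,96],"roll":0,"jaw":0}
    - {"delta_pos":[0,0,96],"roll":0,"jaw":0}
    - {"delta_pos":[0,0,96],"roll":0,"jaw":0}
    - {"delta_pos":[0,0,96],"roll":0,"jaw":0}
    - {"delta_pos":[0,0,96],"roll":0,"jaw":0}
    - {"delta_pos":[0,0,96],"roll":0,"jaw":0}
    - {"delta_pos":[0,0,96],"roll":0,"jaw":0}
  squeeze: 25

```text
time_s: 13.4
ee_pos: [454.0, 218.0, 9.6]
ee_rot: [179.9, 0.1, 179.6]
force: [0.3, -0.0, 6.7]
gripper_width: 26.0
gripper_force: 25.0
```

```bash
python3 -c "
from h import *
go([493,-133.5,110],88.5)"
```

```text
t 13.4 at [454.  218.    9.6] rot [1.799e+02 1.000e-01 1.796e+02] -> delta [ -41.7 -351.2 -100.4] roll 18.21 q6 -65.0 w 26.0
```

>>> arm_command:
  rows:
    - {"delta_pos":[0,0,-40],"roll":0,"jaw":0}
    - {"delta_pos":[0,0,-80],"roll":0,"jaw":0}
    - {"delta_pos":[-41,-345,-100],"roll":18.2,"jaw":0}
    - {"delta_pos":[-41,-345,-100],"roll":18.2,"jaw":0}
    - {"delta_pos":[-41,-345,-100],"roll":18.2,"jaw":0}
    - {"delta_pos":[-41,-345,-100],"roll":18.2,"jaw":0}
    - {"delta_pos":[-41,-345,-100],"roll":18.2,"jaw":0}
    - {"delta_pos":[-41,-345,-100],"roll":18.2,"jaw":0}
    - {"delta_pos":[-41,-345,-100],"roll":18.2,"jaw":0}
    - {"delta_pos":[-41,-345,-100],"roll":18.2,"jaw":0}
    - {"delta_pos":[-41,-345,-100],"roll":18.2,"jaw":0}
    - {"delta_pos":[-41,-345,-100],"roll":18.2,"jaw":0}
    - {"delta_pos":[-41,-345,-100],"roll":18.2,"jaw":0}
    - {"delta_pos":[-41,-345,-100],"roll":18.2,"jaw":0}
    - {"delta_pos":[-41,-345,-100],"roll":18.2,"jaw":0}
    - {"delta_pos":[-41,-345,-100],"roll":18.2,"jaw":0}
    - {"delta_pos":[-41,-345,-100],"roll":18.2,"jaw":0}
    - {"delta_pos":[-41,-345,-100],"roll":18.2,"jaw":0}
    - {"delta_pos":[-41,-345,-100],"roll":18.2,"jaw":0}
    - {"delta_pos":[-41,-345,-100],"roll":18.2,"jaw":0}

```text
time_s: 15.07
ee_pos: [491.6, -127.6, 108.4]
ee_rot: [-180.0, -0.0, 88.6]
force: [-0.4, 0.4, -1.4]
gripper_width: 26.0
gripper_force: 25.0
```

```bash
python3 - <<'E'
from h import *
from workcell import env
go([493,-127.5,21.8],88.5)
f=env.grab_frame("scene");cv2.imwrite("pics/b6.png",cv2.resize(f["img"][100:250,130:330],None,fx=3,fy=3))
E
```

```text
t 15.1 at [ 491.6 -127.6  108.4] rot [-180.    -0.    88.6] -> delta [ 0.2  1.4 86.6] roll 0.03 q6 -14.0 w 26.0
```

View pics/b6.png

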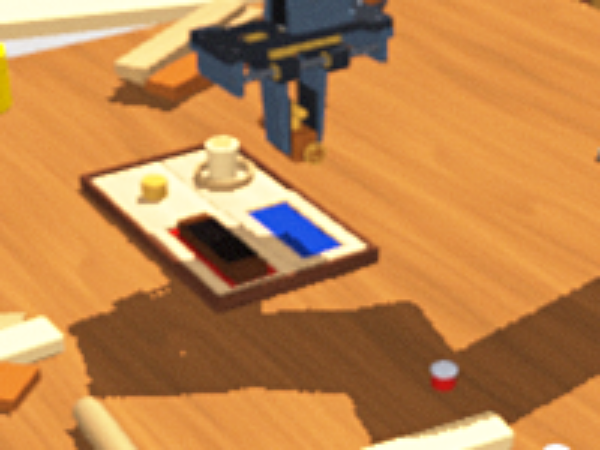

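The tap is held upright at crop (303,140) with its spout toward the camera, above the blue recess. Lower and release.

>>> arm_command:
  rows:
    - {"delta_pos":[0,1.4,40],"roll":0,"jaw":0}
    - {"delta_pos":[0,1.4,68],"roll":0,"jaw":0}
    - {"delta_pos":[0,1.4,81],"roll":0,"jaw":0}
    - {"delta_pos":[0,1.4,86],"roll":0,"jaw":0}
    - {"delta_pos":[0,1.4,86.5],"roll":0,"jaw":0}
    - {"delta_pos":[0,1.4,86.5],"roll":0,"jaw":0}
    - {"delta_pos":[0,1.4,86.5],"roll":0,"jaw":48}
    - {"delta_pos":[0,1.4,86.5],"roll":0,"jaw":48}
    - {"delta_pos":[0,1.4,86.5],"roll":0,"jaw":48}
    - {"delta_pos":[0,1.4,86.5],"roll":0,"jaw":48}
    - {"delta_pos":[0,1.4,50],"roll":0,"jaw":48}
    - {"delta_pos":[0,1.4,10],"roll":0,"jaw":48}
    - {"delta_pos":[0,1.4,0],"roll":0,"jaw":48}
    - {"delta_pos":[0,1.4,0],"roll":0,"jaw":48}
    - {"delta_pos":[0,1.4,0],"roll":0,"jaw":48}

```text
time_s: 16.37
ee_pos: [492.9, -127.7, 108.5]
ee_rot: [180.0, 0.0, 88.6]
force: [-0.6, 1.0, -0.5]
gripper_width: 43.8
gripper_force: 0.0
```

```bash
python3 -c "
from h import *
go([591,361,110],180)"
```

```text
t 16.4 at [ 492.9 -127.7  108.5] rot [180.    0.   88.6] -> delta [491.   85.9  -1.5] roll -18.29 q6 -14.0 w 43.8
```

>>> arm_command:
  rows:
    - {"delta_pos":[491,86,-2],"roll":-18.3,"jaw":100}
    - {"delta_pos":[491,86,-2],"roll":-18.3,"jaw":100}
    - {"delta_pos":[491,86,-2],"roll":-18.3,"jaw":100}
    - {"delta_pos":[491,86,-2],"roll":-18.3,"jaw":100}
    - {"delta_pos":[491,86,-2],"roll":-18.3,"jaw":100}
    - {"delta_pos":[491,86,-2],"roll":-18.3,"jaw":100}
    - {"delta_pos":[491,86,-2],"roll":-18.3,"jaw":100}
    - {"delta_pos":[491,86,-2],"roll":-18.3,"jaw":100}
    - {"delta_pos":[491,86,-2],"roll":-18.3,"jaw":100}
    - {"delta_pos":[491,86,-2],"roll":-18.3,"jaw":100}
    - {"delta_pos":[491,86,-2],"roll":-18.3,"jaw":100}
    - {"delta_pos":[491,86,-2],"roll":-18.3,"jaw":100}
    - {"delta_pos":[491,86,-2],"roll":-18.3,"jaw":100}
    - {"delta_pos":[491,86,-2],"roll":-18.3,"jaw":100}
    - {"delta_pos":[491,86,-2],"roll":-18.3,"jaw":100}
    - {"delta_pos":[491,86,-2],"roll":-18.3,"jaw":100}
    - {"delta_pos":[491,86,-2],"roll":-18.3,"jaw":100}
    - {"delta_pos":[491,86,-2],"roll":-18.3,"jaw":100}
    - {"delta_pos":[491,86,-2],"roll":-18.3,"jaw":100}
    - {"delta_pos":[491,86,-2],"roll":-18.3,"jaw":100}

```text
time_s: 18.03
ee_pos: [591.4, 360.3, 110.8]
ee_rot: [180.0, 0.0, 180.0]
force: [0.5, 0.5, -0.3]
gripper_width: 91.3
gripper_force: 0.0
```

```bash
python3 - <<'E'
from h import *
from workcell import env
go([591,361,8],180)
f=env.grab_frame("scene");cv2.imwrite("pics/b7.png",cv2.resize(f["img"][130:330,150:400],None,fx=3,fy=3))
E
```

```text
t 18.0 at [591.4 360.3 110.8] rot [180.   0. 180.] -> delta [  0.4   0.7 102.8] roll -0.0 q6 -60.0 w 91.3
```

View pics/b7.png

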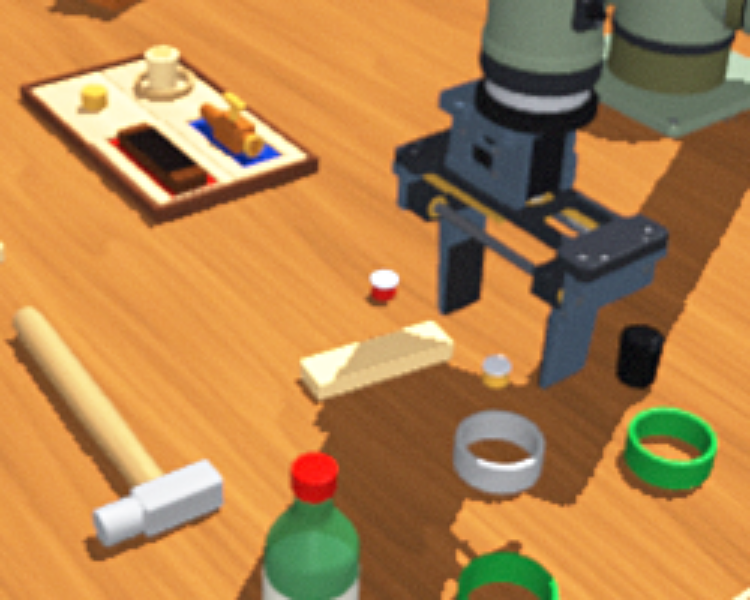

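The tap stands upright in the blue recess (crop (235,130)), and the open gripper is above the steel hoop (crop (498,450)). Grasp the hoop.

>>> arm_command:
  rows:
    - {"delta_pos":[0.4,0.7,40],"roll":0,"jaw":100}
    - {"delta_pos":[0.4,0.7,75],"roll":0,"jaw":100}
    - {"delta_pos":[0.4,0.7,96],"roll":0,"jaw":100}
    - {"delta_pos":[0.4,0.7,103],"roll":0,"jaw":100}
    - {"delta_pos":[0.4,0.7,103],"roll":0,"jaw":100}
    - {"delta_pos":[0.4,0.7,103],"roll":0,"jaw":0}
    - {"delta_pos":[0.4,0.7,103],"roll":0,"jaw":0}
    - {"delta_pos":[0.4,0.7,103],"roll":0,"jaw":0}
    - {"delta_pos":[0.4,0.7,103],"roll":0,"jaw":0}
    - {"delta_pos":[0.4,0.7,103],"roll":0,"jaw":0}
    - {"delta_pos":[0.4,0.7,103],"roll":0,"jaw":0}
    - {"delta_pos":[0.4,0.7,103],"roll":0,"jaw":0}
  squeeze: 30

```text
time_s: 19.08
ee_pos: [591.6, 362.1, 9.1]
ee_rot: [179.9, 0.1, -179.9]
force: [-0.6, -0.1, 7.0]
gripper_width: 63.6
gripper_force: 30.0
```

```bash
python3 -c "
from h import *
go([570,-275.3,120],180)"
```

```text
t 19.1 at [591.6 362.1   9.1] rot [ 1.799e+02  1.000e-01 -1.799e+02] -> delta [  22.5 -637.4 -110.9] roll 0.02 q6 -60.0 w 63.6
```

>>> arm_command:
  rows:
    - {"delta_pos":[0,0,-40],"roll":0,"jaw":0}
    - {"delta_pos":[0,0,-80],"roll":0,"jaw":0}
    - {"delta_pos":[22.5,-637,-111],"roll":0,"jaw":0}
    - {"delta_pos":[22.5,-637,-111],"roll":0,"jaw":0}
    - {"delta_pos":[22.5,-637,-111],"roll":0,"jaw":0}
    - {"delta_pos":[22.5,-637,-111],"roll":0,"jaw":0}
    - {"delta_pos":[22.5,-637,-111],"roll":0,"jaw":0}
    - {"delta_pos":[22.5,-637,-111],"roll":0,"jaw":0}
    - {"delta_pos":[22.5,-637,-111],"roll":0,"jaw":0}
    - {"delta_pos":[22.5,-637,-111],"roll":0,"jaw":0}
    - {"delta_pos":[22.5,-637,-111],"roll":0,"jaw":0}
    - {"delta_pos":[22.5,-637,-111],"roll":0,"jaw":0}
    - {"delta_pos":[22.5,-637,-111],"roll":0,"jaw":0}
    - {"delta_pos":[22.5,-637,-111],"roll":0,"jaw":0}
    - {"delta_pos":[22.5,-637,-111],"roll":0,"jaw":0}
    - {"delta_pos":[22.5,-637,-111],"roll":0,"jaw":0}
    - {"delta_pos":[22.5,-637,-111],"roll":0,"jaw":0}
    - {"delta_pos":[22.5,-637,-111],"roll":0,"jaw":0}
    - {"delta_pos":[22.5,-637,-111],"roll":0,"jaw":0}
    - {"delta_pos":[22.5,-637,-111],"roll":0,"jaw":0}

```text
time_s: 20.75
ee_pos: [568.6, -275.3, 117.9]
ee_rot: [179.9, -0.1, 180.0]
force: [0.5, -0.5, -0.9]
gripper_width: 63.7
gripper_force: 30.0
```

>>> arm_command:
  rows:
    - {"delta_pos":[0,0,0],"roll":0,"jaw":0}
    - {"delta_pos":[0,0,0],"roll":0,"jaw":0}
    - {"delta_pos":[0,0,0],"roll":0,"jaw":0}
    - {"delta_pos":[0,0,0],"roll":0,"jaw":0}

```text
time_s: 21.08
ee_pos: [569.3, -274.0, 118.5]
ee_rot: [180.0, -0.0, -179.8]
force: [0.3, 0.4, -1.1]
gripper_width: 63.9
gripper_force: 30.0
```

```bash
python3 - <<'E'
from h import *
from workcell import env
go([570,-275.3,21.3],180)
f=env.grab_frame("scene");cv2.imwrite("pics/b8.png",cv2.resize(f["img"][90:220,120:290],None,fx=4,fy=4))
E
```

```text
t 21.1 at [ 569.3 -274.   118.5] rot [ 180.    -0.  -179.8] -> delta [-0.7 -1.3 97.2] roll 0.04 q6 -117.0 w 63.9
```

View pics/b8.png

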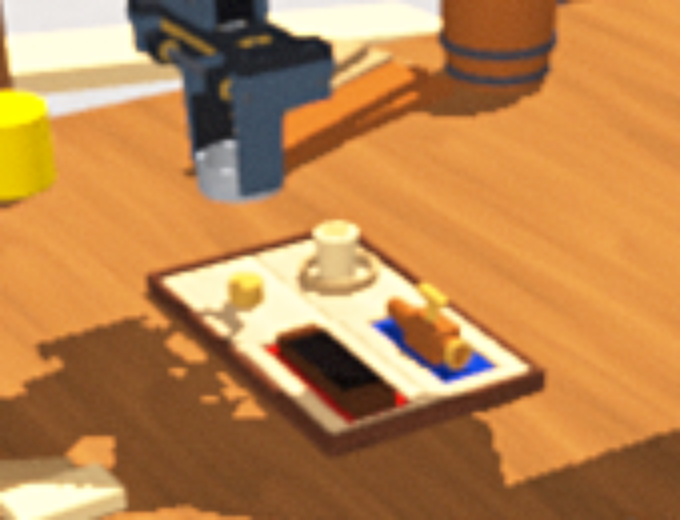

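The hoop is held level at crop (240,170), directly above the post at (245,290). Lower and release.

>>> arm_command:
  rows:
    - {"delta_pos":[-0.7,-1.2,40],"roll":0,"jaw":0}
    - {"delta_pos":[-0.7,-1.2,65],"roll":0,"jaw":0}
    - {"delta_pos":[-0.7,-1.2,82],"roll":0,"jaw":0}
    - {"delta_pos":[-0.7,-1.2,93],"roll":0,"jaw":0}
    - {"delta_pos":[-0.7,-1.2,97],"roll":0,"jaw":0}
    - {"delta_pos":[-0.7,-1.2,97],"roll":0,"jaw":0}
    - {"delta_pos":[-0.7,-1.2,97],"roll":0,"jaw":0}
    - {"delta_pos":[-0.7,-1.2,97],"roll":0,"jaw":90}
    - {"delta_pos":[-0.7,-1.2,97],"roll":0,"jaw":90}
    - {"delta_pos":[-0.7,-1.2,97],"roll":0,"jaw":90}
    - {"delta_pos":[-0.7,-1.2,97],"roll":0,"jaw":90}
    - {"delta_pos":[-0.7,-1.2,97],"roll":0,"jaw":90}
    - {"delta_pos":[-0.7,-1.2,60],"roll":0,"jaw":90}
    - {"delta_pos":[-0.7,-1.2,20],"roll":0,"jaw":90}
    - {"delta_pos":[-0.7,-1.2,0],"roll":0,"jaw":90}
    - {"delta_pos":[0,200,-20],"roll":0,"jaw":90}
    - {"delta_pos":[0,200,-20],"roll":0,"jaw":90}
    - {"delta_pos":[0,200,-20],"roll":0,"jaw":90}
    - {"delta_pos":[0,200,-20],"roll":0,"jaw":90}
    - {"delta_pos":[0,200,-20],"roll":0,"jaw":90}

```text
time_s: 22.8
ee_pos: [568.5, -73.0, 139.0]
ee_rot: [180.0, 0.0, -179.9]
force: [1.2, 0.3, -0.8]
gripper_width: 81.7
gripper_force: 0.0
```

>>> arm_command:
  rows:
    - {"delta_pos":[0,200,-20],"roll":0,"jaw":90}
    - {"delta_pos":[0,200,-20],"roll":0,"jaw":90}
    - {"delta_pos":[0,200,-20],"roll":0,"jaw":90}
    - {"delta_pos":[0,200,-20],"roll":0,"jaw":90}
    - {"delta_pos":[0,200,-20],"roll":0,"jaw":90}
    - {"delta_pos":[0,200,-20],"roll":0,"jaw":90}
    - {"delta_pos":[0,200,-20],"roll":0,"jaw":90}

```text
time_s: 23.38
ee_pos: [568.5, 126.2, 158.6]
ee_rot: [-180.0, 0.0, -179.7]
force: [-0.3, -0.6, -1.3]
gripper_width: 81.8
gripper_force: 0.0
```

```bash
python3 - <<'E'
from m import *
from workcell import env
print(env.state()["ee_pos"])
f=env.grab_frame("top");g=env.grab_frame("scene")
a=cv2.resize(f["img"][160:235,292:408],None,fx=5,fy=5,interpolation=cv2.INTER_CUBIC);b=cv2.resize(g["img"][130:210,150:266],(580,400-25),interpolation=cv2.INTER_CUBIC)
cv2.imwrite("pics/fin.png",cv2.resize(np.vstack([a,b[:,:580]]),None,fx=.79,fy=.79))
E
```

```text
[568.52099668 126.22376881 158.60758119]
```

View pics/fin.png

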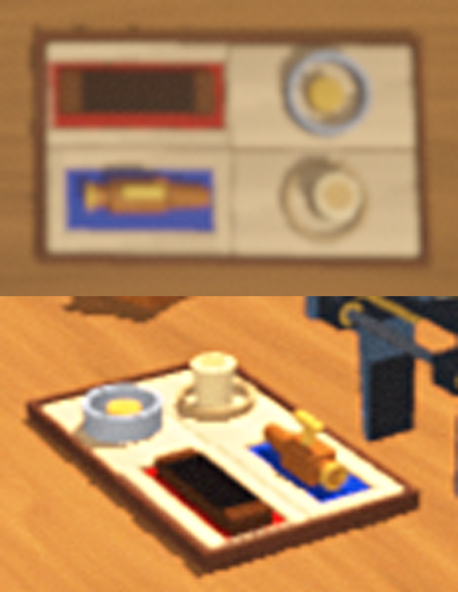

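All four parts sit in their nests: hoop around the post, bung in the ring, stave on red, tap on blue with key up. The bung looks off-centre from above because of parallax, so I'll check it numerically along with the look-alikes.

```bash
python3 - <<'E'
from m import *
from workcell import env
f=env.grab_frame("top");g=env.grab_frame("scene")
k=3.95;cr=lambda x,y:[x/k+292,y/k+160]
print("bung",onz(f,[cr(338,194)],52).round(1),"ring",onz(f,[cr(323,200)],22).round(1),"hoop",onz(f,[cr(326,93)],36).round(1),"post",onz(f,[cr(325,94)],32).round(1))
for n,fr,nm,s,r in(("bung",g,"pale",(204,162-1),4),("hoop",f,"steel",(374,183),13),("hoopS",g,"steel",(181,163),11),("stave",f,"dark",(327,184),22),("key",f,"yel",(327,209),12)):
    q=comp(fr,nm,s,r)
    if q: P=zpts(fr,q["m"]);print(n,q["area"],P.mean(0).round(1),np.percentile(P[:,2],[5,50,95]).round(1))
S=pickle.load(open("scene0.pkl","rb"))
for nm,s,r in(("pale",(275,249),30),("dark",(363,248),11)):
    print(nm,comp(S,nm,s,r)["c"],comp(g,nm,s,r)["c"])
E
```

```text
bung [[ 489.2 -276.    52. ]] ring [[ 487.5 -272.2   22. ]] hoop [[ 568.3 -276.1   36. ]] post [[ 568.1 -276.3   32. ]]
bung 35 [ 494.5 -258.6   22.8] [18.3 23.  27.4]
hoop 235 [ 570.8 -280.3   25.7] [ 8.4 30.5 38.5]
hoopS 372 [ 566.9 -267.6   24.1] [12.5 23.3 38.4]
stave 257 [ 575.2 -132.3   27.9] [23.3 27.8 32.1]
key 40 [ 494.2 -129.6   55.9] [37.  60.1 65. ]
pale [274.9914408  249.29386591] [274.71117562 249.49927431]
dark [362.59515571 248.12802768] [362.64426877 248.52964427]
```

All parts are centred and seated at the right heights, and the look-alikes haven't moved. Handing in.

```bash
python3 -c "
from workcell import env
print(env.job_done())"
```

```text
the job is handed in; nothing more can be done
None
```

The charred stave, tap, wooden bung and steel hoop are each in their own nests, the pale stave and rubber bung are where they started, and the job is handed in (about 23.5 s on the robot's clock; no verdict was returned).

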